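# Empty the sorting tray into the offcut bin

## Robot

A 7-joint arm with a two-finger parallel gripper is mounted at the origin on a cart in front of the work surface, level with it; the furniture and walls round the work are solid. World frame = base frame: x ahead of the robot, y to its left, z up, the work surface at z = 0. Lengths are in m, angles in rad, forces in N, time in s.
With the tool pointing down it reaches from about 0.4 to 0.875 m from the base axis. Payload 19.3 kg.
Tool frame: the origin (TCP) lies midway between the tips of the shut fingers; the grasp point (between the pads) lies 19 mm behind it; z points along the fingers, y is the line along which they close (so a half turn about z gives the same grasp; the last joint's range is limited). The gripper opens to 85 mm and grips with 20 to 120 N. Pads are 22 mm wide; open, the fingers measure 114 mm over their backs; the gripper's body (76 mm by 85 mm) begins 54 mm behind the grasp point. The pads swing forward as they close: fully open they stand 13 mm farther back than shut.
Start: joints at [1.035, 0.521, -0.036, 1.599, 0.021, 1.021, -0.113], TCP at [0.281, -0.558, 0.231] pointing down, gripper open.
Joint ranges: [-2.91, 2.91], [-0.3, 2.13], [-1.5, 1.42], [0.17, 2.43], [-1.26, 4.41], [0.16, 1.93], [-2.52, 2.52]. Speed limits (rad/s): [1.89, 1.89, 2.39, 2.39, 3.01, 3.01, 3.01].

## Interface

Orientations are given as [roll, pitch, yaw] about the fixed x, y, z axes, in that order (R = Rz(yaw) Ry(pitch) Rx(roll)).
In Python, from workcell import bot gives the robot as it stands.
- The arm moves only by the tool move_arm, never from a script. Its argument "moves" is a list that holds one entry, the list of rows, each a list of 7 numbers: the opening, from 0 (shut) to 1 (fully open), then the shift along the tool's x, y, z in units of 1000 mm (1.0 is 1000 mm), then the turn, a rotation vector about the tool's x, y, z in units of 2 pi rad (1.0 is 2 pi rad). A call has 1 to 5 rows; each row is the pose to reach, as a shift and turn from the pose commanded when the call began, along the tool's axes at that moment, turning the shorter way round; what a row does not reach only later rows make up. A row lasts 1/10 s, in which the tool goes at most 50 mm and 8.59 degrees, less where a joint would pass 70% of its speed; a pose out of reach is approached as far as the arm can. A call with a number of a shift or a turn outside -1 to 1 is refused whole. A call with a gripper value outside its range is refused whole. The fingers move at their own pace and stop on an object; "force" is the grip in N (left out, the last holds). Time passes only in rows, so rows that repeat a pose let the fingers close. It gives the time, the measured TCP pose, the force, the opening and the grip force at its end, in the units of the state.
- bot.observe(): the state, without advancing time (a new reading comes with each control period).
- bot.grab_frame(name): name is "scene" or "top"; returns the picture (480x640x3 uint8, red, green, blue); there is no depth.
- bot.camera_params(name): a dict with "vertical_fov" (degrees; the focal length in pixels is half the picture's height over the tangent of half this angle, whatever the lens; pixels are square), "cx", "cy" (the principal point, pixels), "D" ([k1, k2, p1, p2, k3] as OpenCV has them; the pictures are not rectified), "R" (3x3) and "t" (3): a world point X has camera coordinates R X + t. Camera axes: x right, y down, z forward; pixel columns grow to the right and rows downward; lengths in m; the calibration is good to about 2 mm. A picture is of the moment at which its call begins. camera_params takes no time and is no camera call.
- bot.job_done(): hands the job in; it is judged then, once.
The state is a dict: "clock": time; "qpos": joint angles; "qd": joint speeds; "joint_efforts": joint torques, N m; "position": TCP position; "tool_rot": TCP orientation; "force": force on the tool from outside, world axes, zero at the start; "moment": the same for the moment, N m; "grip_width": finger opening in m; "finger_force": force on a finger pad.
Only numpy, scipy, OpenCV 4.12 (cv2) and the standard library are available. Lean on these libraries where they do the work, as an engineer would, in place of code of your own. Each camera call takes 0.05 s, during which the arm holds its last target. There are 200 camera calls.

## Task

Draw the sorting tray out from under the low shelf, where its handle cannot be reached, keeping its batten offcut aboard, until its handle is well clear of the shelf, let go of it flat on the bench, and lay the beech block in it too. Then take the tray by its upright handle, carry both pieces level to the plywood bin, and with the open edge low over the bin tip the tray so that both slide out over that edge into the bin. Finally set the empty tray down flat on the bench and let go, leaving the tin, the marking gauge and the pliers undisturbed.

Things in the scene. Friction and masses are not known exactly. Their poses are not given: they have to be found in the camera images.
- tray: Sorting tray, 200 (x) x 154 (y) mm outside, 0.26 kg: 4 mm sheet-metal floor; wooden lips 12 mm thick, 36 mm high on three sides (long sides centred at y = +71 and -71 mm, back at x = +94 mm). Origin: centre of the underside; x points from the open edge to the back. Starts with its back and handle under the shelf, open edge to the robot, its front 115 to 135 mm standing out; slides on the bench.
- handle: The tray's handle, fixed to it: upright dark wooden fin, 40 mm along the tray's x, 22 mm thick (y), 76 mm high, standing in the tray just before the back lip. Origin: its centre, at (68, 0, 42) mm in the tray's frame; top 80 mm above the tray's underside. Same axes as the tray. At the start it is under the shelf, out of reach.
- tray_nose (a point): Middle of the tray's open front edge, at (-100, 0, 2) mm in the tray's frame. The bright floor is slippery: wood slides on it at about 13 to 19 degrees of slope.
- shelf: Low wooden bench shelf, fixed: top 140 (x) x 266 (y) mm, upper face 111 mm and lower face 95 mm above the bench, on two side boards 214 mm apart and a back board. Origin: on the bench under its centre; its open front faces its -x, front edge at x = -70 mm.
- block_mid (a point): Centre of the beech block, 55 (x) x 80 (y) x 32 mm high, 0.11 kg, lying alone on the bench, to the left or the right.
- batten_mid (a point): Centre of the batten offcut, 35 (x) x 100 (y) x 28 mm high, 0.06 kg, lying across the tray just before the handle, its centre 23 to 30 mm behind the tray's centre.
- bin: Open plywood offcut bin, fixed, 200 (x) x 220 (y) x 60 mm high, walls and floor 9 mm. Origin: centre of its underside on the bench. It stands to the left or the right.
- thread_tin: Bystander: round lidded tin, 48 mm across and 38 mm high, standing on the low shelf. Origin: centre of its underside.
- marking_gauge: Bystander: wooden marking gauge, 76 x 190 x 44 mm, lying on the bench at the far left. Origin: centre of its underside, y along the beam.
- pliers: Bystander: red-handled pliers, 60 x 160 x 12 mm, lying on the bench at the far right. Origin: centre of the underside, y along their length.
Mind the look-alikes: they are no part of the job. Of the things that look like the part that bears block_mid, the middle-sized one is meant.

How it is judged:
By the outcome, as a careful person would: the job done as asked, in the order asked, and still so for the second after the job is handed in, with the robot touching nothing.
It also fails if it takes over 67 s, if anything falls off the work surface, if the arm or the gripper's body presses on something with over 40 N, if the wrist force passes 120 N, or if a joint passes its speed limit or range.

## Working session

There is one attempt and no reset: what is moved stays moved. The work goes in short steps, Python scripts to look and compute and a tool call to move; the robot and the scene stay as the last step left them, time stands still between calls to the robot, and variables do not carry over. Pictures are saved under pics/ and viewed, at most 10 in all, crops included, and the job is handed in when it is done.

Besides the shell and the picture viewer there is one more tool, called after ">>>" by a JSON object that holds its "name" and its "arguments". move_arm: Moves the arm, as the interface text tells. Shifts and turns lie within -1 to 1; 1 stands for 1000 mm of shift or 2 pi rad of turn. Its arguments: {"type":"object","properties":{"moves":{"type":"array"},"force":{"type":"number"}},"required":["moves"]}

```bash
mkdir -p pics; ls; python3 - <<'E'
from workcell import bot
import cv2
for n in("scene","top"):
    im=bot.grab_frame(n); cv2.imwrite(f"pics/{n}0.png",im[:,:,::-1]); print(n,bot.camera_params(n))
print(bot.observe())
E
```

```text
pics
scene {'vertical_fov': 42.94988202860494, 'cx': 319.23605708268167, 'cy': 251.16574828577257, 'D': array([0.02661121, 0.        , 0.        , 0.        , 0.        ]), 'R': array([[-8.46172542e-01, -5.32908978e-01,  2.22922846e-04],
       [-2.45415055e-01,  3.89307697e-01, -8.87812462e-01],
       [ 4.73036446e-01, -7.51297237e-01, -4.60205370e-01]]), 't': array([0.49996699, 0.23971698, 1.4166073 ])}
top {'vertical_fov': 54.73333561910418, 'cx': 315.92889549812026, 'cy': 236.082510648375, 'D': array([-0.00492482,  0.        ,  0.        ,  0.        ,  0.        ]), 'R': array([[-0.00536957, -0.99997596, -0.00438631],
       [-0.99281338,  0.00585542, -0.1195295 ],
       [ 0.11955231,  0.00371297, -0.99282096]]), 't': array([-0.00905542,  0.56689331,  1.16825567])}
{'clock': 0.1, 'qpos': array([ 1.03480902,  0.52196866, -0.03636718,  1.59991754,  0.02119819,
        1.02110919, -0.1127854 ]), 'qd': array([-4.41513460e-05, -1.51018724e-03, -2.97797598e-04, -1.12334831e-03,
       -9.84964984e-05, -2.76417409e-04, -6.84375200e-04]), 'joint_efforts': array([ 5.30071382e-03, -9.28487563e+01,  1.98476940e+00, -3.70529115e+01,
        1.82430638e-02,  5.32751277e-03, -4.73431828e-05]), 'position': array([ 0.28056495, -0.55816156,  0.23078594]), 'tool_rot': array([-3.14057576e+00,  4.93447990e-05,  4.65823866e-01]), 'force': array([ 0.31240076, -0.1304379 ,  0.04407146]), 'moment': array([-0.00334905,  0.02966847,  0.01159515]), 'finger_force': 0.0, 'grip_width': 0.08531039552361616}
```

View pics/top0.png

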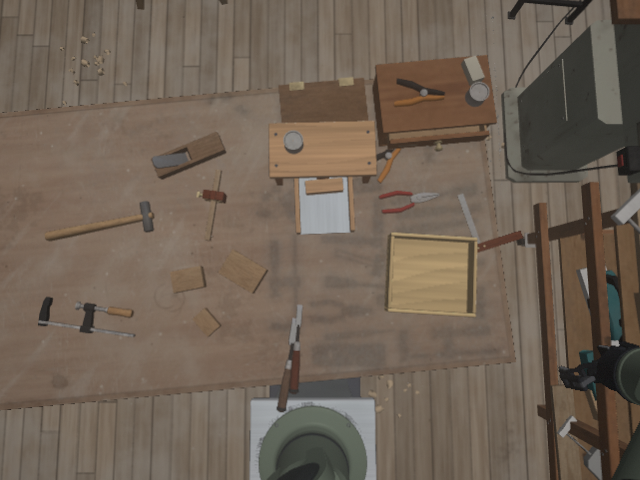

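View pics/scene0.png

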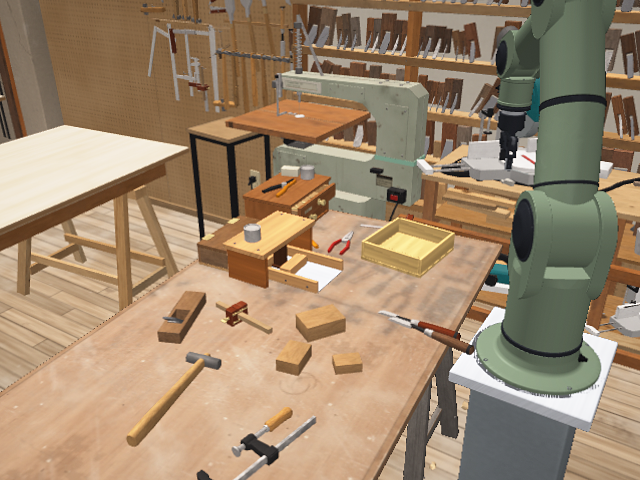

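The top view shows three blocks, at about (187,279), (244,271) and (207,321). The middle-sized one is probably (187,279). The tray front is at about (326,233), the batten at (323,186) and the bin at (432,274). Next I'll enlarge the blocks and the tray.

```bash
cat > h.py <<'E'
import numpy as np, cv2
from workcell import bot
def K(n):
    p=bot.camera_params(n); f=240/np.tan(np.radians(p["vertical_fov"])/2)
    return np.array([[f,0,p["cx"]],[0,f,p["cy"]],[0,0,1]]),p
def px2w(n,uv,z):
    k,p=K(n); q=cv2.undistortPoints(np.array([[uv]],float),k,p["D"])[0,0]
    d=p["R"].T@np.array([q[0],q[1],1]); c=-p["R"].T@p["t"]
    return c+d*(z-c[2])/d[2]
def w2px(n,X):
    k,p=K(n); return cv2.projectPoints(np.array(X,float).reshape(-1,3),cv2.Rodrigues(p["R"])[0],p["t"],k,p["D"])[0][:,0]
def crop(n,x0,y0,w,h,s,out,im=None):
    im=bot.grab_frame(n)[:,:,::-1] if im is None else im
    c=cv2.resize(im[y0:y0+h,x0:x0+w],None,fx=s,fy=s,interpolation=cv2.INTER_CUBIC); cv2.imwrite(out,c)
E
python3 - <<'E'
from h import *
im=cv2.imread("pics/top0.png")
a=cv2.resize(im[245:345,155:275],None,fx=5,fy=5,interpolation=2)   # 600x500
b=cv2.resize(im[145:245,255:415],None,fx=5,fy=5,interpolation=2)
cv2.imwrite("pics/a.png",a);cv2.imwrite("pics/b.png",b)
E
```

```text
(no output)
```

View pics/a.png

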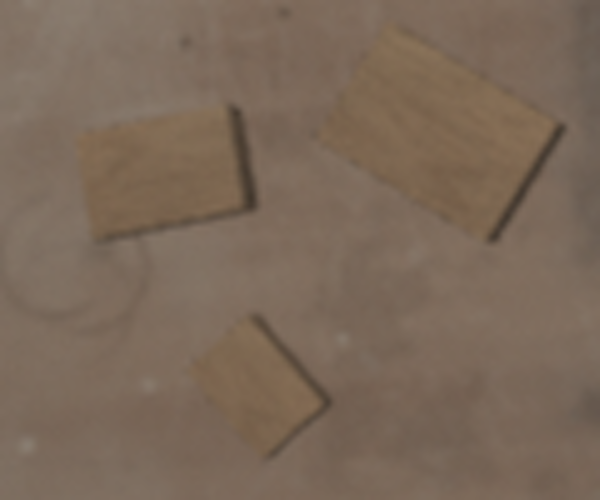

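View pics/b.png

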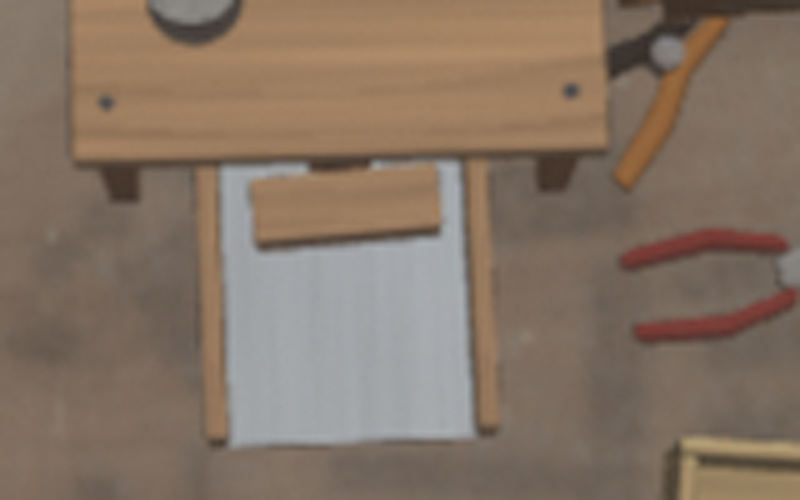

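```bash
python3 - <<'E'
from h import *
np.set_printoptions(precision=4,suppress=True)
A=lambda u,v:(155+u/5-.4,245+v/5-.4); B=lambda u,v:(255+u/5-.4,145+v/5-.4)
c=np.array([px2w("top",A(*p),.032)[:2] for p in[(78,134),(230,104),(243,208),(95,240)]])
print("block",c,c.mean(0),np.linalg.norm(np.roll(c,-1,0)-c,axis=1)); d=(c[0]-c[1])+(c[3]-c[2]);print("yaw of long",np.degrees(np.arctan2(d[1],d[0])))
for nm,p,z in[("lipLfront",(207,440),.036),("lipLfr in",(229,440),.036),("lipRfrontout",(497,430),.036),("lipRfr in",(477,432),.036),("lipLback out",(195,165),.036),("lipRback out",(487,160),.036),("noseL",(229,446),.004),("noseR",(475,437),.004),
 ("bat",(250,180),.032),("bat",(438,165),.032),("bat",(440,229),.032),("bat",(257,243),.032),("shelfFL",(73,160),.111),("shelfFR",(607,150),.111)]:
    print(nm,px2w("top",B(*p),z)[:2])
for p in[(391,234),(477,238),(474,315),(388,309)]: print("bin",px2w("top",p,.06)[:2])
E
```

```text
block [[0.4776 0.364 ]
 [0.4926 0.2859]
 [0.4392 0.2779]
 [0.4232 0.3535]] [0.4581 0.3203] [0.0796 0.054  0.0773 0.0553]
yaw of long 101.38590674427735
lipLfront [0.576  0.0393]
lipLfr in [0.5759 0.0279]
lipRfrontout [ 0.5803 -0.111 ]
lipRfr in [ 0.5793 -0.1006]
lipLback out [0.7218 0.0456]
lipRback out [ 0.7235 -0.1079]
noseL [0.5768 0.0291]
noseR [ 0.5809 -0.1018]
bat [0.7145 0.0168]
bat [ 0.722  -0.0823]
bat [ 0.6876 -0.083 ]
bat [0.6807 0.0132]
shelfFL [0.7059 0.1019]
shelfFR [ 0.7093 -0.1614]
bin [ 0.5679 -0.2028]
bin [ 0.5564 -0.4203]
bin [ 0.364  -0.4039]
bin [ 0.3799 -0.1907]
```

The middle-sized block measures 80 x 55 mm, as it should. The tray pose is about (0.679, -0.033) with yaw +1.8°. I'll pull it by the left lip, starting over the lip.

```bash
cat >> h.py <<'E'
from scipy.spatial.transform import Rotation as Ro
def go(pos,rpy):
    s=bot.observe(); R=Ro.from_euler("xyz",s["tool_rot"]); T=Ro.from_euler("xyz",rpy)
    d=R.inv().apply(np.array(pos)-s["position"]); w=(R.inv()*T).as_rotvec()/(2*np.pi)
    print("shift",d.round(4),"turn",w.round(4),"q",s["qpos"].round(2),"pos",s["position"].round(4),"rot",s["tool_rot"].round(3),"t",s["clock"])
E
python3 -c "
from h import *
import math
go((.597,.035,.20),(math.pi,0,.031));go((.597,.035,.20),(math.pi,0,.031+math.pi))"
```

```text
shift [ 0.5491 -0.3878  0.0312] turn [-0.0002  0.      0.0692] q [ 1.03  0.52 -0.04  1.6   0.02  1.02 -0.11] pos [ 0.2806 -0.5582  0.2308] rot [-3.141  0.     0.466] t 0.1
shift [ 0.5491 -0.3878  0.0312] turn [-1.000e-04 -2.000e-04 -4.308e-01] q [ 1.03  0.52 -0.04  1.6   0.02  1.02 -0.11] pos [ 0.2806 -0.5582  0.2308] rot [-3.141  0.     0.466] t 0.1
```

>>> {"name": "move_arm", "arguments": {"moves": [[[1,0.2,-0.141,0.0,0,0,0.069],[1,0.2,-0.141,0.0,0,0,0.069],[1,0.2,-0.141,0.0,0,0,0.069],[1,0.2,-0.141,0.0,0,0,0.069],[1,0.2,-0.141,0.0,0,0,0.069]]], "force": 60}}

```text
clock: 0.6
position: [0.3968, -0.3404, 0.2312]
tool_rot: [-3.141, 0.0, 0.032]
force: [1.3, -0.9, 0.9]
grip_width: 0.0856
finger_force: 0.0
```

```bash
python3 -c "
from h import *
import math
go((.597,.035,.12),(math.pi,0,.031))"
```

```text
shift [ 0.2123 -0.3687  0.1112] turn [-0.      0.      0.0002] q [ 0.59  0.36  0.01  1.87 -0.    0.91 -0.94] pos [ 0.3968 -0.3404  0.2312] rot [-3.141  0.     0.032] t 0.6
```

>>> {"name": "move_arm", "arguments": {"moves": [[[1,0.11,-0.19,0.03,0,0,0],[1,0.11,-0.19,0.03,0,0,0],[1,0.11,-0.19,0.03,0,0,0],[1,0.11,-0.19,0.03,0,0,0],[1,0.11,-0.19,0.03,0,0,0]]]}}

```text
clock: 1.1
position: [0.5013, -0.1446, 0.2006]
tool_rot: [-3.14, 0.0, 0.037]
force: [0.0, -0.9, -0.1]
grip_width: 0.0851
finger_force: 0.0
```

>>> {"name": "move_arm", "arguments": {"moves": [[[1,0.102,-0.178,0.08,0,0,0],[1,0.102,-0.178,0.08,0,0,0],[1,0.102,-0.178,0.08,0,0,0],[1,0.102,-0.178,0.08,0,0,0],[1,0.102,-0.178,0.08,0,0,0]]]}}

```text
clock: 1.6
position: [0.5965, 0.0369, 0.1193]
tool_rot: [-3.14, 0.002, 0.037]
force: [-0.7, -0.7, 0.4]
grip_width: 0.0854
finger_force: 0.0
```

```bash
python3 -c "
from h import *
import math
go((.597,.035,.010),(math.pi,0,.031))
crop('top',240,130,160,120,5,'pics/c.png')"
```

```text
shift [0.0006 0.0021 0.1093] turn [-0.0003  0.0003  0.0009] q [-0.11  0.62 -0.08  1.76  0.06  0.76 -1.75] pos [0.5965 0.0369 0.1193] rot [-3.14e+00  2.00e-03  3.70e-02] t 1.6
```

View pics/c.png

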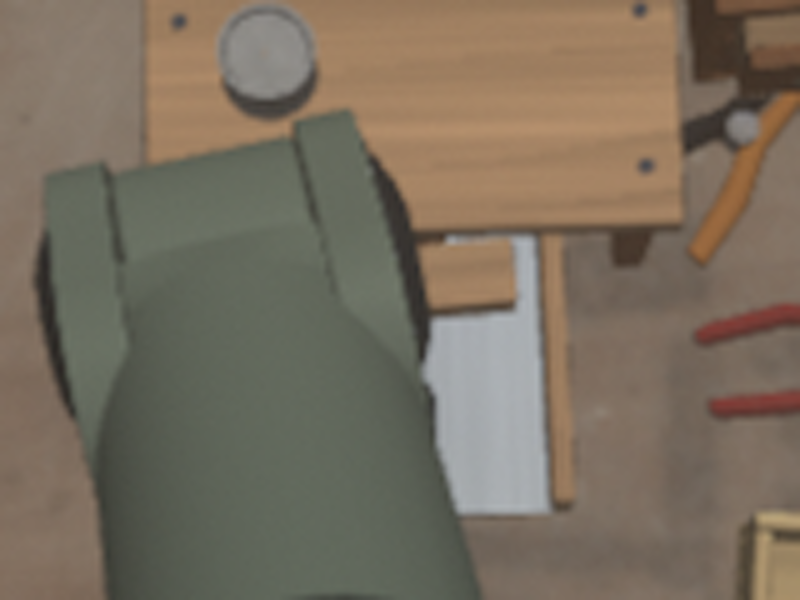

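The arm hides the lip from the top camera, but the tray hasn't moved. I'll go down and close on the lip.

>>> {"name": "move_arm", "arguments": {"moves": [[[1,0,0.002,0.04,0,0,0],[1,0,0.002,0.08,0,0,0],[1,0,0.002,0.108,0,0,0],[1,0,0.002,0.108,0,0,0],[1,0,0.002,0.108,0,0,0]]]}}

```text
clock: 2.15
position: [0.5962, 0.0295, 0.0139]
tool_rot: [3.141, 0.0, 0.032]
force: [0.0, 0.6, 1.1]
grip_width: 0.0856
finger_force: 0.0
```

>>> {"name": "move_arm", "arguments": {"moves": [[[0,0,0,0,0,0,0],[0,0,0,0,0,0,0],[0,0,0,0,0,0,0],[0,0,0,0,0,0,0],[0,0,0,0,0,0,0]]], "force": 50}}

```text
clock: 2.65
position: [0.5962, 0.0302, 0.0136]
tool_rot: [-3.141, -0.0, 0.032]
force: [-0.9, -1.4, 3.1]
grip_width: 0.0125
finger_force: 4.3
```

>>> {"name": "move_arm", "arguments": {"moves": [[[0,-0.005,0,0,0,0,0],[0,-0.015,0,0,0,0,0],[0,-0.027,0,0,0,0,0],[0,-0.039,0,0,0,0,0],[0,-0.051,0,0,0,0,0]]]}}

```text
clock: 3.15
position: [0.5451, 0.0284, 0.0138]
tool_rot: [-3.141, -0.002, 0.032]
force: [3.6, 0.2, 5.1]
grip_width: 0.0109
finger_force: 50.1
```

>>> {"name": "move_arm", "arguments": {"moves": [[[0,-0.012,0,0,0,0,0],[0,-0.024,0,0,0,0,0],[0,-0.036,0,0,0,0,0],[0,-0.048,0,0,0,0,0],[0,-0.06,0,0,0,0,0]]]}}

```text
clock: 3.65
position: [0.4852, 0.0265, 0.0137]
tool_rot: [-3.141, -0.002, 0.032]
force: [4.0, 0.1, 5.5]
grip_width: 0.0105
finger_force: 50.0
```

>>> {"name": "move_arm", "arguments": {"moves": [[[0,-0.012,0,0,0,0,0],[0,-0.024,0,0,0,0,0],[0,-0.036,0,0,0,0,0],[0,-0.044,0,0,0,0,0],[0,-0.049,0,0,0,0,0]]]}}

```text
clock: 4.15
position: [0.4361, 0.0249, 0.0137]
tool_rot: [-3.141, -0.001, 0.032]
force: [3.7, -0.1, 5.9]
grip_width: 0.0109
finger_force: 50.0
```

```bash
python3 -c "
from h import *
import math
go((.436,.035,.014),(math.pi,0,.031))
crop('scene',220,180,200,150,4,'pics/d.png')"
```

```text
shift [ 0.0003 -0.0101 -0.0003] turn [-0.     -0.0002  0.0002] q [-0.16  0.64 -0.04  2.22  0.1   0.28 -1.82] pos [0.4361 0.0249 0.0137] rot [-3.141e+00 -1.000e-03  3.200e-02] t 4.15
```

View pics/d.png

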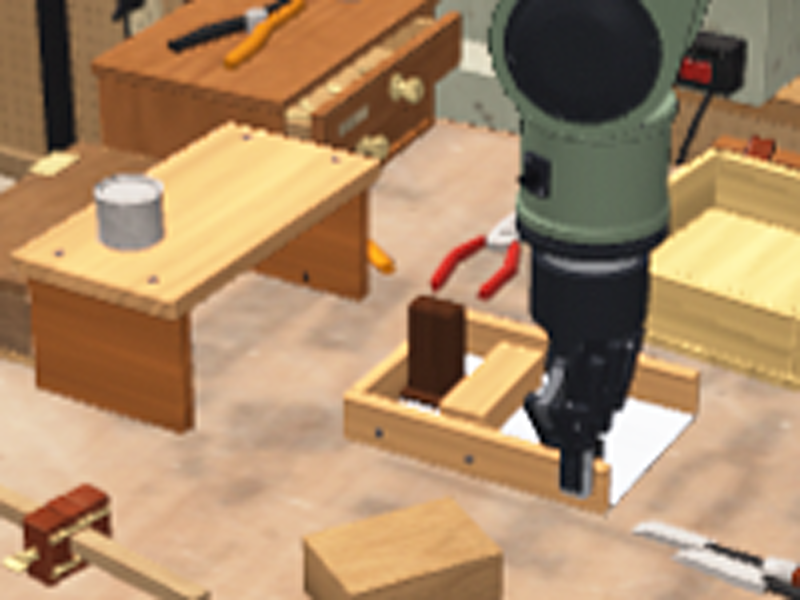

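The tray is out, with handle and batten aboard and the shelf well clear of it. I'll release the lip, rise and swing over to the beech block.

>>> {"name": "move_arm", "arguments": {"moves": [[[1,0,0,0,0,0,0],[1,0,0,0,0,0,0],[1,0,0,0,0,0,0],[1,0,0,-0.05,0,0,0],[1,0,0,-0.1,0,0,0]]]}}

```text
clock: 4.7
position: [0.4348, 0.0247, 0.1132]
tool_rot: [3.141, 0.005, 0.032]
force: [0.6, 0.4, 1.5]
grip_width: 0.0815
finger_force: 0.0
```

>>> {"name": "move_arm", "arguments": {"moves": [[[1,0.01,-0.05,-0.04,0,0,-0.02],[1,0.015,-0.1,-0.04,0,0,-0.045],[1,0.02,-0.15,-0.04,0,0,-0.07],[1,0.025,-0.2,-0.04,0,0,-0.095],[1,0.031,-0.245,-0.04,0,0,-0.119]]]}}

```text
clock: 5.2
position: [0.4582, 0.2644, 0.1535]
tool_rot: [3.141, -0.0, 0.764]
force: [0.6, -1.1, -0.5]
grip_width: 0.0854
finger_force: 0.0
```

```bash
python3 -c "
from h import *
import math
go((.458,.320,.12),(math.pi,0,1.77))
bot.grab_frame('top');cv2.imwrite('pics/top1.png',bot.grab_frame('top')[:,:,::-1])"
```

```text
shift [ 0.0383 -0.0403  0.0335] turn [ 0.     -0.     -0.1601] q [-0.41  0.49 -0.29  1.92  0.2   0.77 -1.63] pos [0.4582 0.2644 0.1535] rot [ 3.141 -0.     0.764] t 5.2
```

>>> {"name": "move_arm", "arguments": {"moves": [[[1,0.038,-0.04,0.033,0,0,-0.024],[1,0.038,-0.04,0.033,0,0,-0.048],[1,0.038,-0.04,0.033,0,0,-0.072],[1,0.038,-0.04,0.033,0,0,-0.096],[1,0.038,-0.04,0.033,0,0,-0.12]]]}}

```text
clock: 5.8
position: [0.4584, 0.3175, 0.1199]
tool_rot: [-3.141, 0.001, 1.514]
force: [-0.5, 0.1, -0.6]
grip_width: 0.0853
finger_force: 0.0
```

>>> {"name": "move_arm", "arguments": {"moves": [[[1,0,0,0,0,0,-0.02],[1,0,0,0,0,0,-0.04],[1,0,0,0,0,0,-0.04],[1,0,0,0,0,0,-0.04]]]}}

```text
clock: 6.2
position: [0.4586, 0.3174, 0.1201]
tool_rot: [-3.141, 0.0, 1.755]
force: [0.4, 0.4, -0.0]
grip_width: 0.0854
finger_force: 0.0
```

```bash
python3 -c "
from h import *
import math
go((.458,.320,.005),(math.pi,0,1.77))
im=bot.grab_frame('top')[:,:,::-1]
a=cv2.resize(im[165:325,150:370],None,fx=3.6,fy=3.6,interpolation=2);cv2.imwrite('pics/e.png',a)"
```

```text
shift [ 2.700e-03 -1.000e-04  1.151e-01] turn [-0.0001  0.     -0.0024] q [-0.33  0.61 -0.53  1.85  0.42  0.79 -0.9 ] pos [0.4586 0.3174 0.1201] rot [-3.141  0.     1.755] t 6.2
```

View pics/e.png

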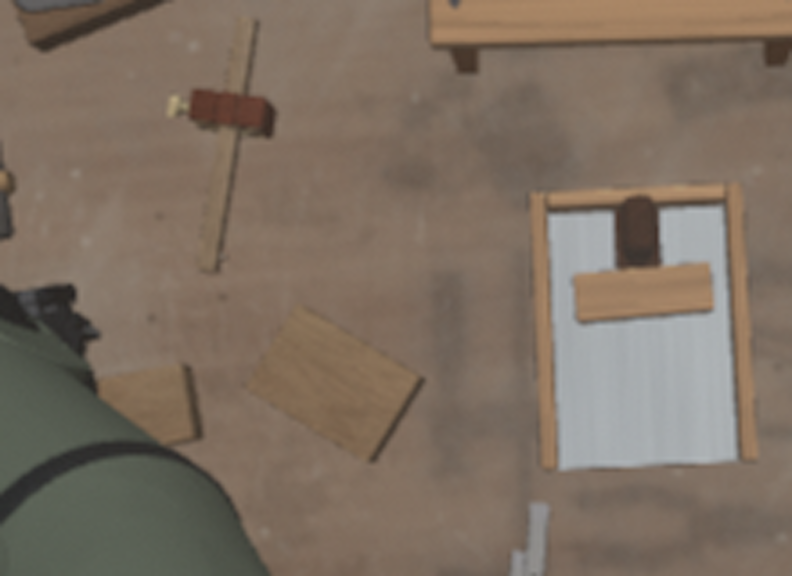

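The tray is clear of the shelf: its corners are at (530,193), (742,184), (756,460) and (542,468) in the crop. I'll take the block.

>>> {"name": "move_arm", "arguments": {"moves": [[[1,0.003,0,0.04,0,0,-0.002],[1,0.003,0,0.08,0,0,-0.002],[1,0.003,0,0.115,0,0,-0.002],[1,0.003,0,0.115,0,0,-0.002],[0.3,0.003,0,0.115,0,0,-0.002]]]}}

```text
clock: 6.75
position: [0.4579, 0.3209, 0.0059]
tool_rot: [-3.141, 0.0, 1.771]
force: [0.1, 0.8, 1.2]
grip_width: 0.0733
finger_force: 0.0
```

>>> {"name": "move_arm", "arguments": {"moves": [[[0,0,0,0,0,0,0],[0,0,0,0,0,0,0],[0,0,0,0,0,0,0],[0,0,0,0,0,0,0],[0,0,0,0,0,0,0]]], "force": 40}}

```text
clock: 7.25
position: [0.459, 0.3213, 0.0074]
tool_rot: [3.139, -0.001, 1.771]
force: [-0.3, 0.6, 4.8]
grip_width: 0.0541
finger_force: 41.7
```

```bash
python3 - <<'E'
from h import *
import math
A=lambda u,v:(150+(u+.5)/3.6-.5,165+(v+.5)/3.6-.5)
P=np.array([px2w("top",A(*p),.036)[:2] for p in[(530,193),(742,184),(756,460),(542,468)]])
L=np.array([(.1,.077),(.1,-.077),(-.1,-.077),(-.1,.077)])
U,S,Vt=np.linalg.svd(L.T@(P-P.mean(0))); R=(Vt.T@U.T); c=P.mean(0); yaw=math.atan2(R[1,0],R[0,0])
print("tray",P,c,yaw,"res",P-c-L@R.T)
Bt=np.array([px2w("top",A(*p),.032)[:2] for p in[(575,272),(710,263),(713,310),(580,322)]]); print("batten local",(Bt-c)@R)
for lx in(-.05,-.055):
  t=c+R@[lx,0]; print(t)
print(c+R@[.068,0])
go((t[0],t[1],.12),(math.pi,0,yaw+math.pi/2))
E
```

```text
tray [[ 0.61360066  0.03708935]
 [ 0.61925306 -0.11613084]
 [ 0.42122072 -0.12295763]
 [ 0.41641274  0.02867944]] [ 0.51762179 -0.04332992] 0.03695565440356769 res [[-0.00110792 -0.00022288]
 [-0.0011454   0.00045178]
 [ 0.00068571  0.00101444]
 [ 0.0015676  -0.00124334]]
batten local [[ 0.04055893  0.04672058]
 [ 0.04291573 -0.05078972]
 [ 0.00886586 -0.05123373]
 [ 0.00430777  0.0446006 ]]
[ 0.46765593 -0.04517728]
[ 0.46265935 -0.04536202]
[ 0.58557536 -0.04081751]
shift [-0.3599 -0.069  -0.1133] turn [ 0.0004 -0.0002  0.026 ] q [-0.41  0.78 -0.43  1.89  0.56  0.58 -1.  ] pos [0.459  0.3213 0.0074] rot [ 3.139e+00 -1.000e-03  1.771e+00] t 7.25
```

>>> {"name": "move_arm", "arguments": {"moves": [[[0,0,0,-0.04,0,0,0],[0,0,0,-0.08,0,0,0],[0,0,0,-0.113,0,0,0],[0,-0.04,-0.008,-0.113,0,0,0.01],[0,-0.08,-0.016,-0.113,0,0,0.02]]]}}

```text
clock: 7.75
position: [0.459, 0.2389, 0.1208]
tool_rot: [3.138, -0.002, 1.644]
force: [0.9, -0.2, -1.3]
grip_width: 0.0543
finger_force: 43.8
```

```bash
python3 - <<'E'
from h import *
go((.464,-.045,.12),(np.pi,0,.035+np.pi/2))
E
```

```text
shift [-0.2835 -0.0159  0.0003] turn [ 0.0006 -0.0003  0.0061] q [-0.21  0.55 -0.52  1.96  0.4   0.73 -0.89] pos [0.459  0.2389 0.1208] rot [ 3.138e+00 -2.000e-03  1.644e+00] t 7.75
```

>>> {"name": "move_arm", "arguments": {"moves": [[[0,-0.047,-0.003,0,0,0,0.006],[0,-0.095,-0.006,0,0,0,0.006],[0,-0.142,-0.009,0,0,0,0.006],[0,-0.19,-0.012,0,0,0,0.006],[0,-0.237,-0.014,0,0,0,0.006]]]}}

```text
clock: 8.25
position: [0.4624, -0.0005, 0.1199]
tool_rot: [3.139, 0.001, 1.608]
force: [1.0, 0.0, -0.9]
grip_width: 0.0543
finger_force: 43.8
```

>>> {"name": "move_arm", "arguments": {"moves": [[[0,-0.04,-0.002,0,0,0,0],[0,-0.044,-0.002,0.04,0,0,0],[0,-0.044,-0.002,0.07,0,0,0],[0,-0.044,-0.002,0.07,0,0,0]]]}}

```text
clock: 8.65
position: [0.4608, -0.0427, 0.0471]
tool_rot: [-3.139, -0.0, 1.607]
force: [0.2, -0.4, -1.1]
grip_width: 0.0539
finger_force: 43.6
```

```bash
python3 - <<'E'
from h import *
go((.464,-.045,.012),(np.pi,0,.035+np.pi/2))
E
```

```text
shift [-0.0024  0.0032  0.0351] turn [-0.0004 -0.      0.0003] q [ 0.28  0.61 -0.41  2.13  0.5   0.49 -0.48] pos [ 0.4608 -0.0427  0.0471] rot [-3.139 -0.     1.607] t 8.65
```

>>> {"name": "move_arm", "arguments": {"moves": [[[0,-0.002,0.002,0.02,0,0,0],[0,-0.002,0.002,0.034,0,0,0],[0,-0.002,0.002,0.035,0,0,0],[0,-0.002,0.002,0.035,0,0,0]]]}}

```text
clock: 9.05
position: [0.4647, -0.044, 0.0148]
tool_rot: [3.14, 0.0, 1.609]
force: [-0.1, 0.2, -1.1]
grip_width: 0.054
finger_force: 43.7
```

>>> {"name": "move_arm", "arguments": {"moves": [[[0.72,0,0,0,0,0,0],[0.75,0,0,0,0,0,0],[0.75,0,0,0,0,0,0],[0.75,0,0,-0.03,0,0,0],[0.75,0,0,-0.07,0,0,0]]]}}

```text
clock: 9.55
position: [0.4629, -0.044, 0.0833]
tool_rot: [-3.138, -0.001, 1.609]
force: [0.8, -0.5, 0.4]
grip_width: 0.0641
finger_force: 0.0
```

```bash
python3 - <<'E'
from h import *
go((.5856,-.041,.14),(np.pi,0,.037))
E
```

```text
shift [-0.0017  0.1226 -0.0571] turn [-0.0005  0.0003  0.2502] q [ 0.33  0.55 -0.47  2.11  0.44  0.58 -0.42] pos [ 0.4629 -0.044   0.0833] rot [-3.138e+00 -1.000e-03  1.609e+00] t 9.55
```

>>> {"name": "move_arm", "arguments": {"moves": [[[0.75,0,0.01,-0.04,0,0,0.02],[0.8,0,0.04,-0.06,0,0,0.043],[0.8,0,0.08,-0.06,0,0,0.067],[0.8,0,0.12,-0.06,0,0,0.091],[0.8,-0.002,0.122,-0.06,0,0,0.114]]]}}

```text
clock: 10.05
position: [0.5896, -0.0409, 0.1436]
tool_rot: [3.14, -0.003, 0.887]
force: [-1.0, 0.7, -0.6]
grip_width: 0.0686
finger_force: 0.0
```

>>> {"name": "move_arm", "arguments": {"moves": [[[0.8,0,0,0,0,0,0.024],[0.8,0,0,0,0,0,0.048],[0.8,0,0,0,0,0,0.072],[0.8,0,0,0,0,0,0.096],[0.8,0,0,0,0,0,0.12]]]}}

```text
clock: 10.55
position: [0.5859, -0.0416, 0.1435]
tool_rot: [-3.141, -0.0, 0.136]
force: [-1.0, 0.7, 0.5]
grip_width: 0.0682
finger_force: 0.0
```

```bash
python3 - <<'E'
from h import *
go((.5856,-.041,.04),(np.pi,0,.037))
im=bot.grab_frame('scene')[:,:,::-1]
a=cv2.resize(im[190:320,230:390],None,fx=4.5,fy=4.5,interpolation=2);cv2.imwrite('pics/f.png',a)
E
```

```text
shift [-0.0002 -0.0006  0.1035] turn [-0.0001 -0.      0.0158] q [ 0.06  0.57 -0.13  1.78  0.1   0.8  -1.55] pos [ 0.5859 -0.0416  0.1435] rot [-3.141 -0.     0.136] t 10.55
```

View pics/f.png

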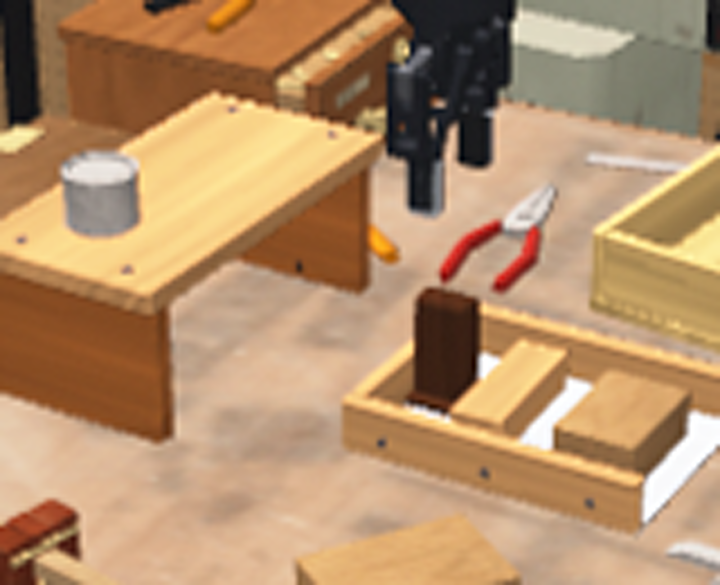

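Both pieces are in the tray. I'll take the handle.

>>> {"name": "move_arm", "arguments": {"moves": [[[0.8,0,0,0.03,0,0,0.016],[0.8,0,0,0.07,0,0,0.016],[0.8,0,0,0.11,0,0,0.016],[0.8,0,0,0.11,0,0,0.016],[0.4,0,0,0.11,0,0,0.016]]]}}

```text
clock: 11.1
position: [0.586, -0.0417, 0.0339]
tool_rot: [-3.141, 0.001, 0.043]
force: [-0.4, -0.6, 0.4]
grip_width: 0.0552
finger_force: 0.0
```

>>> {"name": "move_arm", "arguments": {"moves": [[[0,0,0,0,0,0,0],[0,0,0,0,0,0,0],[0,0,0,0,0,0,0],[0,0,0,0,0,0,0],[0,0,0,0,0,0,0]]], "force": 115}}

```text
clock: 11.6
position: [0.5872, -0.0418, 0.0355]
tool_rot: [3.142, -0.003, 0.042]
force: [-3.2, 1.4, 16.3]
grip_width: 0.0206
finger_force: 113.3
```

>>> {"name": "move_arm", "arguments": {"moves": [[[0,0,0,0,0,0,0],[0,0,0,-0.003,0,0,0],[0,0,0,-0.01,0,0,0],[0,0,0,-0.018,0,0,0],[0,0,0,-0.025,0,0,0]]]}}

```text
clock: 12.1
position: [0.5861, -0.0418, 0.0593]
tool_rot: [-3.142, -0.0, 0.042]
force: [1.2, -0.2, -4.3]
grip_width: 0.0206
finger_force: 112.4
```

```bash
python3 - <<'E'
from h import *
s=bot.observe();print(s["force"],s["moment"])
go((.6,-.3,.15),(np.pi,0,-.06))
im=bot.grab_frame('scene')[:,:,::-1]
a=cv2.resize(im[190:320,230:390],None,fx=4.5,fy=4.5,interpolation=2);cv2.imwrite('pics/g.png',a)
E
```

```text
[ 1.16019209 -0.18227085 -4.2715062 ] [-0.02193376 -0.29636066  0.00158583]
shift [ 0.0031  0.2586 -0.0907] turn [-0.     -0.0001  0.0162] q [ 0.04  0.69 -0.09  1.82  0.1   0.63 -1.65] pos [ 0.5861 -0.0418  0.0593] rot [-3.142 -0.     0.042] t 12.1
```

View pics/g.png

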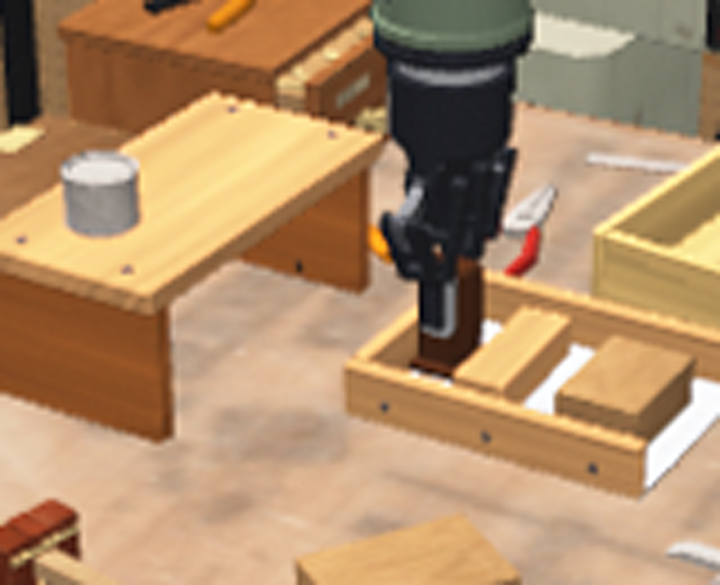

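The load hangs level: 4.3 N on the wrist, matching the weights, with both pieces in place. Next I'll work out the carry and the tip.

```bash
cat > tip.py <<'E'
from h import *
from scipy.optimize import least_squares
D=np.array([(.62,1.76,.598,.115),(.64,2.22,.437,.0137),(.521,1.599,.625,.231),(.69,1.82,.5876,.0593),(.36,1.87,.5228,.231)])
f=lambda p:np.r_[p[0]*np.sin(D[:,0])+p[1]*np.sin(D[:,0]+D[:,1])-D[:,2],p[2]+p[0]*np.cos(D[:,0])+p[1]*np.cos(D[:,0]+D[:,1])-D[:,3]]
s=least_squares(f,[.5,.4,0.1]);p=s.x  # p2 = h - Ltool
def pose(nose,yaw,th):  # tray R = Rz(yaw)Ry(-th); tool = R*Rx(pi)
    R=Ro.from_euler("z",yaw)*Ro.from_euler("y",-th)
    return np.array(nose)+R.apply([.168,0,.032]),(R*Ro.from_euler("x",np.pi)).as_euler("xyz")
if __name__=="__main__":
    print("fit",p,np.abs(s.fun).max())
    for Lt in(.2,.28):
      for th in(0,20,35,45):
        t,e=pose((.497,-.306,.085),-.06,np.radians(th)); r=np.hypot(*t[:2]); a=np.radians(th)
        w=np.array([r-Lt*np.sin(a),t[2]+Lt*np.cos(a)-(p[2]+Lt)]); c=(w@w-p[0]**2-p[1]**2)/2/p[0]/p[1]
        q4=np.arccos(c); q2=np.arctan2(w[0],w[1])-np.arctan2(p[1]*np.sin(q4),p[0]+p[1]*np.cos(q4))
        print(Lt,th,t.round(3),e.round(3),"q2 q4 q6",np.round([q2,q4,np.pi-a-q2-q4],2))
E
python3 tip.py
```

```text
fit [ 0.53388796  0.42071316 -0.01234919] 0.002684670103922024
0.2 0 [ 0.665 -0.316  0.117] [ 3.142  0.    -0.06 ] q2 q4 q6 [0.81 1.35 0.97]
0.2 20 [ 0.644 -0.315  0.173] [ 3.142 -0.349 -0.06 ] q2 q4 q6 [0.63 1.6  0.56]
0.2 35 [ 0.616 -0.313  0.208] [ 3.142 -0.611 -0.06 ] q2 q4 q6 [0.52 1.79 0.23]
0.2 45 [ 0.593 -0.312  0.226] [ 3.142 -0.785 -0.06 ] q2 q4 q6 [ 0.45  1.91 -0.01]
0.28 0 [ 0.665 -0.316  0.117] [ 3.142  0.    -0.06 ] q2 q4 q6 [0.81 1.35 0.97]
0.28 20 [ 0.644 -0.315  0.173] [ 3.142 -0.349 -0.06 ] q2 q4 q6 [0.6  1.68 0.52]
0.28 35 [ 0.616 -0.313  0.208] [ 3.142 -0.611 -0.06 ] q2 q4 q6 [0.47 1.92 0.14]
0.28 45 [ 0.593 -0.312  0.226] [ 3.142 -0.785 -0.06 ] q2 q4 q6 [ 0.41  2.07 -0.13]
```

>>> {"name": "move_arm", "arguments": {"moves": [[[0,0,0,-0.01,0,0,0],[0,0,0,-0.03,0,0,0],[0,0,0,-0.055,0,0,0],[0,0,0.004,-0.08,0,0,0],[0,0.001,0.014,-0.102,0,0,0]]]}}

```text
clock: 12.65
position: [0.5875, -0.055, 0.162]
tool_rot: [-3.141, -0.0, 0.043]
force: [0.3, 0.0, -5.1]
grip_width: 0.0208
finger_force: 112.7
```

>>> {"name": "move_arm", "arguments": {"moves": [[[0,0.004,0.018,-0.006,0,0,0.001],[0,0.01,0.038,-0.006,0,0,0.003],[0,0.017,0.058,-0.006,0,0,0.005],[0,0.024,0.08,-0.006,0,0,0.007],[0,0.031,0.102,-0.006,0,0,0.009]]]}}

```text
clock: 13.15
position: [0.6226, -0.1588, 0.1646]
tool_rot: [3.142, 0.002, -0.017]
force: [0.4, 0.0, -5.4]
grip_width: 0.0209
finger_force: 112.6
```

```bash
python3 - <<'E'
from tip import *
t,e=pose((.515,-.306,.133),-.06,0); go(t,e)
print(bot.observe()["moment"])
E
```

```text
shift [ 0.0628  0.1562 -0.0005] turn [0.     0.0003 0.0068] q [ 0.21  0.62 -0.08  1.61  0.06  0.92 -1.48] pos [ 0.6226 -0.1588  0.1646] rot [ 3.142e+00  2.000e-03 -1.700e-02] t 13.15
[-0.03787684 -0.32823934 -0.06474607]
```

>>> {"name": "move_arm", "arguments": {"moves": [[[0,0.008,0.022,0,0,0,0.002],[0,0.017,0.044,0,0,0,0.004],[0,0.026,0.066,0,0,0,0.006],[0,0.035,0.088,0,0,0,0.007],[0,0.043,0.108,0,0,0,0.007]]]}}

```text
clock: 13.65
position: [0.6635, -0.2679, 0.1641]
tool_rot: [3.141, 0.002, -0.061]
force: [0.2, 0.1, -5.0]
grip_width: 0.0207
finger_force: 112.6
```

>>> {"name": "move_arm", "arguments": {"moves": [[[0,0.006,0.018,0,0,0,0],[0,0.012,0.032,0,0,0,0],[0,0.017,0.042,0.01,0,0,0],[0,0.02,0.047,0.025,0,0,0],[0,0.02,0.048,0.04,0,0,0]]]}}

```text
clock: 14.15
position: [0.6808, -0.3145, 0.1235]
tool_rot: [-3.141, 0.002, -0.06]
force: [-0.6, -0.2, -3.8]
grip_width: 0.0206
finger_force: 112.7
```

```bash
python3 - <<'E'
from tip import *
for th in(0,10,15,20,25,30,33):
  t,e=pose((.515,-.306,.088),-.06,np.radians(th)); print(th);go(t,e)
im=bot.grab_frame('scene')[:,:,::-1]
a=cv2.resize(im[150:310,280:480],None,fx=3.6,fy=3.6,interpolation=2);cv2.imwrite('pics/i.png',a)
E
```

```text
0
shift [0.002  0.0014 0.0035] turn [-0.0001  0.0003  0.0001] q [ 0.38  0.83 -0.06  1.3   0.05  1.01 -1.31] pos [ 0.6808 -0.3145  0.1235] rot [-3.141e+00  2.000e-03 -6.000e-02] t 14.15
10
shift [-0.0061  0.0014 -0.0252] turn [-0.0001  0.028   0.0001] q [ 0.38  0.83 -0.06  1.3   0.05  1.01 -1.31] pos [ 0.6808 -0.3145  0.1235] rot [-3.141e+00  2.000e-03 -6.000e-02] t 14.15
15
shift [-0.012   0.0014 -0.0389] turn [-0.0001  0.0419  0.0001] q [ 0.38  0.83 -0.06  1.3   0.05  1.01 -1.31] pos [ 0.6808 -0.3145  0.1235] rot [-3.141e+00  2.000e-03 -6.000e-02] t 14.15
20
shift [-0.0191  0.0014 -0.052 ] turn [-0.0001  0.0558  0.    ] q [ 0.38  0.83 -0.06  1.3   0.05  1.01 -1.31] pos [ 0.6808 -0.3145  0.1235] rot [-3.141e+00  2.000e-03 -6.000e-02] t 14.15
25
shift [-0.0273  0.0014 -0.0645] turn [-0.0001  0.0697  0.    ] q [ 0.38  0.83 -0.06  1.3   0.05  1.01 -1.31] pos [ 0.6808 -0.3145  0.1235] rot [-3.141e+00  2.000e-03 -6.000e-02] t 14.15
30
shift [-0.0366  0.0014 -0.0762] turn [-0.0001  0.0836  0.    ] q [ 0.38  0.83 -0.06  1.3   0.05  1.01 -1.31] pos [ 0.6808 -0.3145  0.1235] rot [-3.141e+00  2.000e-03 -6.000e-02] t 14.15
33
shift [-0.0426  0.0014 -0.0828] turn [-0.0001  0.0919  0.    ] q [ 0.38  0.83 -0.06  1.3   0.05  1.01 -1.31] pos [ 0.6808 -0.3145  0.1235] rot [-3.141e+00  2.000e-03 -6.000e-02] t 14.15
```

View pics/i.png

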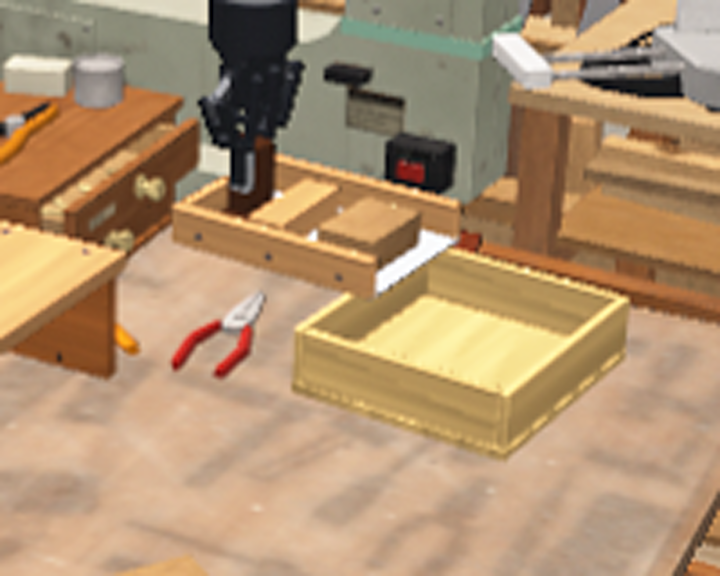

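Both pieces are still aboard, and the open edge is just inside the bin's far wall. I'll tip about the open edge, shifting a little further in.

>>> {"name": "move_arm", "arguments": {"moves": [[[0,-0.003,0.001,-0.006,0,0.009,0],[0,-0.011,0.001,-0.014,0,0.018,0],[0,-0.018,0.001,-0.025,0,0.028,0],[0,-0.021,0.001,-0.032,0,0.035,0],[0,-0.024,0.001,-0.039,0,0.042,0]]]}}

```text
clock: 14.7
position: [0.6566, -0.3127, 0.1651]
tool_rot: [-3.141, -0.265, -0.058]
force: [0.9, -0.1, -4.6]
grip_width: 0.021
finger_force: 113.0
```

```bash
python3 - <<'E'
from tip import *
for th in(20,25,30,34):
  t,e=pose((.503,-.306,.084),-.06,np.radians(th)); print(th);go(t,e)
E
```

```text
20
shift [-0.0049  0.0025 -0.008 ] turn [-0.0001  0.0134  0.0003] q [ 0.49  0.64 -0.14  1.6  -0.01  0.65 -1.23] pos [ 0.6566 -0.3127  0.1651] rot [-3.141 -0.265 -0.058] t 14.7
25
shift [-0.0096  0.0025 -0.0222] turn [-0.0002  0.0273  0.0002] q [ 0.49  0.64 -0.14  1.6  -0.01  0.65 -1.23] pos [ 0.6566 -0.3127  0.1651] rot [-3.141 -0.265 -0.058] t 14.7
30
shift [-0.0154  0.0025 -0.0359] turn [-0.0002  0.0412  0.0002] q [ 0.49  0.64 -0.14  1.6  -0.01  0.65 -1.23] pos [ 0.6566 -0.3127  0.1651] rot [-3.141 -0.265 -0.058] t 14.7
34
shift [-0.0209  0.0025 -0.0465] turn [-0.0002  0.0523  0.0002] q [ 0.49  0.64 -0.14  1.6  -0.01  0.65 -1.23] pos [ 0.6566 -0.3127  0.1651] rot [-3.141 -0.265 -0.058] t 14.7
```

>>> {"name": "move_arm", "arguments": {"moves": [[[0,-0.003,0.002,-0.005,0,0.009,0],[0,-0.006,0.002,-0.013,0,0.018,0],[0,-0.01,0.002,-0.022,0,0.027,0],[0,-0.013,0.002,-0.03,0,0.035,0],[0,-0.016,0.002,-0.036,0,0.041,0]]]}}

```text
clock: 15.2
position: [0.6314, -0.3132, 0.1956]
tool_rot: [-3.141, -0.522, -0.058]
force: [0.9, -0.3, -5.0]
grip_width: 0.0206
finger_force: 113.1
```

>>> {"name": "move_arm", "arguments": {"moves": [[[0,-0.002,0,-0.006,0,0.006,0],[0,-0.002,0,-0.006,0,0.006,0],[0,-0.002,0,-0.006,0,0.006,0],[0,-0.002,0,-0.006,0,0.006,0],[0,-0.002,0,-0.006,0,0.006,0]]]}}

```text
clock: 15.7
position: [0.6282, -0.3134, 0.1999]
tool_rot: [-3.141, -0.559, -0.058]
force: [-0.4, -0.6, -3.3]
grip_width: 0.0206
finger_force: 113.2
```

```bash
python3 - <<'E'
from tip import *
print(bot.observe()["moment"])
t,e=pose((.503,-.306,.1),-.06,0);go(t,e)
im=bot.grab_frame('scene')[:,:,::-1]
a=cv2.resize(im[150:310,280:480],None,fx=3,fy=3,interpolation=2);
b=bot.grab_frame('top')[:,:,::-1]; cv2.imwrite('pics/j.png',a); cv2.imwrite('pics/jt.png',b)
E
```

```text
[ 0.11079429  0.81649536 -0.00877111]
shift [0.0001 0.0003 0.0802] turn [-0.0001 -0.0889  0.0003] q [ 0.75  0.52 -0.37  1.87 -0.13  0.26 -1.04] pos [ 0.6282 -0.3134  0.1999] rot [-3.141 -0.559 -0.058] t 15.7
```

View pics/j.png

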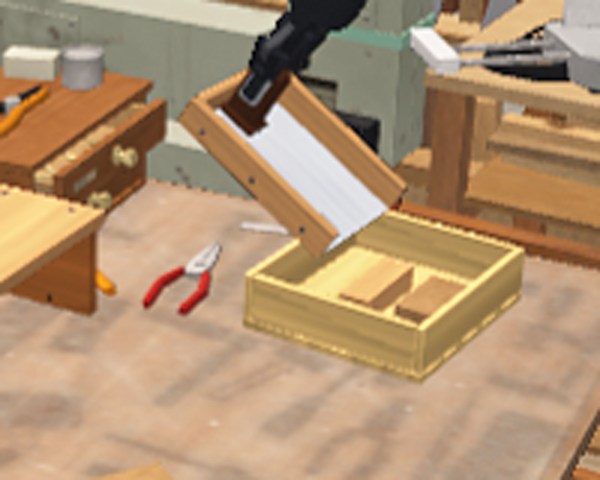

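Both pieces lie in the bin and the tray is empty. I've now viewed 11 pictures, one over the limit of 10, so I'll do the rest from numbers only. Next I'll level the tray and carry it back.

>>> {"name": "move_arm", "arguments": {"moves": [[[0,0.021,0,-0.034,0,-0.017,0],[0,0.021,0,-0.034,0,-0.035,0],[0,0.021,0,-0.034,0,-0.053,0],[0,0.021,0,-0.034,0,-0.071,0],[0,0.021,0,-0.034,0,-0.089,0]]]}}

```text
clock: 16.3
position: [0.6279, -0.3135, 0.2411]
tool_rot: [3.14, 0.004, -0.059]
force: [0.5, 0.1, -3.7]
grip_width: 0.0206
finger_force: 113.5
```

```bash
python3 - <<'E'
from h import *
go((.586,-.042,.16),(np.pi,0,.04))
E
```

```text
shift [-0.0575 -0.2687  0.0809] turn [ 0.0002  0.0006 -0.0157] q [ 0.43  0.64 -0.08  1.35  0.06  1.15 -1.29] pos [ 0.6279 -0.3135  0.2411] rot [ 3.14   0.004 -0.059] t 16.3
```

>>> {"name": "move_arm", "arguments": {"moves": [[[0,-0.007,-0.035,0,0,0,-0.003],[0,-0.016,-0.075,0,0,0,-0.006],[0,-0.025,-0.115,0,0,0,-0.009],[0,-0.034,-0.155,0,0,0,-0.012],[0,-0.043,-0.195,0,0,0,-0.016]]]}}

```text
clock: 16.8
position: [0.5958, -0.1148, 0.2401]
tool_rot: [3.141, -0.0, 0.043]
force: [1.4, 0.5, -3.0]
grip_width: 0.0207
finger_force: 113.7
```

>>> {"name": "move_arm", "arguments": {"moves": [[[0,-0.01,-0.03,0.02,0,0,0],[0,-0.019,-0.056,0.04,0,0,0],[0,-0.022,-0.074,0.075,0,0,0],[0,-0.022,-0.074,0.115,0,0,0],[0,-0.022,-0.074,0.15,0,0,0]]]}}

```text
clock: 17.3
position: [0.571, -0.0426, 0.0888]
tool_rot: [-3.142, -0.001, 0.043]
force: [1.1, -1.0, -3.9]
grip_width: 0.0206
finger_force: 113.5
```

```bash
python3 - <<'E'
from h import *
go((.586,-.042,.036),(np.pi,0,.04))
E
```

```text
shift [0.0149 0.     0.0528] turn [-0.     -0.0001  0.0005] q [ 0.07  0.63 -0.14  1.85  0.13  0.67 -1.67] pos [ 0.571  -0.0426  0.0888] rot [-3.142e+00 -1.000e-03  4.300e-02] t 17.3
```

>>> {"name": "move_arm", "arguments": {"moves": [[[0,0.01,0,0.01,0,0,0],[0,0.017,0,0.025,0,0,0],[0,0.017,0,0.038,0,0,0],[0,0.017,0,0.047,0,0,0],[0,0.017,0,0.05,0,0,0]]]}}

```text
clock: 17.8
position: [0.5877, -0.043, 0.0396]
tool_rot: [3.142, 0.001, 0.042]
force: [0.1, 0.2, -2.2]
grip_width: 0.021
finger_force: 113.4
```

>>> {"name": "move_arm", "arguments": {"moves": [[[0,0,0,0.001,0,0,0],[0,0,0,0.003,0,0,0],[0,0,0,0.004,0,0,0]]]}}

```text
clock: 18.1
position: [0.5881, -0.043, 0.0364]
tool_rot: [3.142, -0.001, 0.042]
force: [0.1, -0.1, -3.1]
grip_width: 0.0204
finger_force: 113.4
```

>>> {"name": "move_arm", "arguments": {"moves": [[[0,0,0,0.001,0,0,0],[0,0,0,0.002,0,0,0],[0,0,0,0.003,0,0,0],[0,0,0,0.003,0,0,0]]]}}

```text
clock: 18.5
position: [0.5881, -0.043, 0.0354]
tool_rot: [3.141, -0.001, 0.041]
force: [-16.7, 1.3, 43.5]
grip_width: 0.0207
finger_force: 120.0
```

>>> {"name": "move_arm", "arguments": {"moves": [[[0.6,0,0,0,0,0,0],[0.7,0,0,0,0,0,0],[0.7,0,0,0,0,0,0],[0.7,0,0,-0.04,0,0,0],[0.7,0,0,-0.09,0,0,0]]]}}

```text
clock: 19.0
position: [0.5866, -0.0428, 0.1223]
tool_rot: [-3.141, 0.004, 0.042]
force: [1.0, -0.6, 0.3]
grip_width: 0.0599
finger_force: 0.0
```

>>> {"name": "move_arm", "arguments": {"moves": [[[0.7,0,0,-0.05,0,0,0],[0.7,0,0,-0.08,0,0,0],[0.7,0,0.05,-0.1,0,0,0],[0.7,0,0.1,-0.1,0,0,0],[0.7,0,0.15,-0.1,0,0,0]]]}}

```text
clock: 19.5
position: [0.5942, -0.1909, 0.224]
tool_rot: [3.141, -0.002, 0.043]
force: [1.0, 0.4, 0.3]
grip_width: 0.0598
finger_force: 0.0
```

```bash
python3 - <<'E'
from h import *
b=cv2.imread('pics/top0.png'); n=bot.grab_frame('top')[:,:,::-1]
s=bot.observe(); print(s["position"],s["force"],s["grip_width"])
hsv=cv2.cvtColor(np.ascontiguousarray(n),cv2.COLOR_BGR2HSV)
m=((hsv[...,1]<40)&(hsv[...,2]>120)).astype(np.uint8); m[:180]=0;m[330:]=0;m[:,:280]=0;m[:,375:]=0
c=max(cv2.findContours(m,0,2)[0],key=cv2.contourArea); r=cv2.minAreaRect(c); print("floor",r,[px2w("top",q,.004)[:2].round(3) for q in cv2.boxPoints(r)])
d=np.abs(n.astype(int)-b).max(2)
for nm,(x0,y0,x1,y1) in dict(tin=(283,130,306,153),gauge=(194,168,230,242),pliers=(378,186,440,216)).items():
    print(nm,d[y0:y1,x0:x1].mean().round(1),(d[y0:y1,x0:x1]>40).sum())
E
```

```text
[ 0.59274481 -0.20095368  0.22332998] [ -5.35344624 -10.07344086  -1.38466415] 0.0595841791084548
floor ((329.03424072265625, 257.9246826171875), (71.72859954833984, 49.96574020385742), 87.87889862060547) [array([0.606, 0.023]), array([ 0.61, -0.11]), array([ 0.42 , -0.115]), array([0.416, 0.016])]
tin 6.5 0
gauge 6.1 0
pliers 33.1 573
```

The tray lies flat and released. The arm hides the pliers, so I'll swing it clear and check.

>>> {"name": "move_arm", "arguments": {"moves": [[[0.7,-0.03,-0.04,-0.02,0,0,0],[0.7,-0.05,-0.09,-0.02,0,0,0],[0.7,-0.07,-0.13,-0.02,0,0,0],[0.7,-0.09,-0.17,-0.02,0,0,0],[0.7,-0.1,-0.21,-0.02,0,0,0]]]}}

```text
clock: 20.05
position: [0.4836, 0.0178, 0.2432]
tool_rot: [3.141, 0.0, 0.042]
force: [1.7, 0.6, 0.1]
grip_width: 0.0598
finger_force: 0.0
```

>>> {"name": "move_arm", "arguments": {"moves": [[[0.7,0,-0.04,0,0,0,0],[0.7,0,-0.08,0,0,0,0],[0.7,0,-0.12,0,0,0,0],[0.7,0,-0.14,0,0,0,0],[0.7,0,-0.14,0,0,0,0]]]}}

```text
clock: 20.55
position: [0.479, 0.1594, 0.2429]
tool_rot: [-3.141, 0.0, 0.046]
force: [0.3, 0.1, -0.4]
grip_width: 0.0598
finger_force: 0.0
```

```bash
python3 - <<'E'
from h import *
b=cv2.imread('pics/top0.png'); n=bot.grab_frame('top')[:,:,::-1]
s=bot.observe(); print(s["position"],s["force"],s["clock"])
d=np.abs(n.astype(int)-b).max(2)
for nm,(x0,y0,x1,y1) in dict(tin=(283,130,306,153),gauge=(194,168,230,242),pliers=(378,186,440,216)).items():
    print(nm,d[y0:y1,x0:x1].mean().round(1),(d[y0:y1,x0:x1]>40).sum())
m=(d[236:314,391:475]>22).astype(np.uint8); m=cv2.morphologyEx(m,cv2.MORPH_OPEN,np.ones((3,3)))
k=cv2.connectedComponentsWithStats(m); print(k[2],[px2w("top",(391+c[0],236+c[1]),.03)[:2].round(3) for c in k[3][1:]])
E
```

```text
[0.47925619 0.15733356 0.24285527] [-0.06792397  0.01712002 -0.16749954] 20.6
tin 4.3 0
gauge 21.5 426
pliers 3.8 0
[[   0    0   84   78 5843]
 [  19   29    3   13   39]
 [  18   52   34   23  670]] [array([ 0.475, -0.257]), array([ 0.403, -0.291])]
```

```bash
python3 -c "
from workcell import bot
print(bot.job_done())"
```

```text
the job is handed in; nothing more can be done
None
```

The job is handed in at 20.6 s: block and batten were tipped into the bin, the tray set down flat and released, and the tin, gauge and pliers were unmoved; I viewed 11 pictures against the limit of 10, and setting the tray down briefly read 43.5 N at the wrist (limit 120 N) with the tray in the grip.

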